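Wedge the hotplate stirrer level

ROBOT

A 6-joint arm with a two-finger parallel gripper is mounted at the origin on the work surface. World frame = base frame: x ahead of the robot, y to its left, z up, the work surface at z = 0. Lengths are in m, angles in degrees, forces in N, time in s.
With the tool pointing down it reaches from about 0.225 to 0.725 m from the base axis. Payload 3.1 kg.
Tool frame: the origin (TCP) lies where the fingers leave the gripper's body, on its centre line; the fingertips stand 73 mm ahead of it and the grasp point (between the pads) lies 54 mm ahead of it; z points along the fingers, x is the direction in which the jaws open and shut, and the axes are right-handed (so a half turn about z gives the same grasp; the last joint's range is limited). The gripper opens to 85 mm and grips with 20 to 120 N. Pads are 22 mm wide; open, the fingers measure 114 mm over their backs; the gripper's body (76 mm by 85 mm) begins 54 mm behind the grasp point. The pads swing forward as they close: fully open they stand 13 mm farther back than shut.
Start: joints at [59.427, 2.75, 5.684, 92.934, 0, 82.678], TCP at [0.207, 0.482, 0.304] pointing down, gripper open.
Joint ranges: [-166.93, 166.93], [-56.73, 111.36], [-69.38, 81.34], [-121.58, 131.49], [-85.45, 84.26], [-180, 180]. Speed limits (degrees/s): [159.86, 159.86, 180, 180, 180, 180].

INTERFACE

Orientations are given as a 3x3 rotation matrix whose columns are the frame's x, y, z axes.
In Python, from bench import get_state, camera, get_calibration, job_done gives the robot as it stands.
- The arm moves only by the tool apply_moves, never from a script. Its argument "series" is text: rows parted by semicolons, each of 5 numbers parted by spaces: the shift along the tool's x, y, z in cm, then the turn about the tool's z in rad, then the opening, from 0 (shut) to 1 (fully open). In form: x y z yaw fingers; .... A call has 1 to 8 rows; each row is the pose to reach, as a shift and turn from the pose commanded when the call began, along the tool's axes at that moment; what a row does not reach only later rows make up. A row lasts 1/8 s, in which the tool goes at most 62.5 mm and 10.7 degrees, less where a joint would pass 70% of its speed; a pose out of reach is approached as far as the arm can. A call with a gripper value outside its range is refused whole. The fingers move at their own pace and stop on an object; "force" is the grip in N (left out, the last holds). Time passes only in rows, so rows that repeat a pose let the fingers close. It gives the time, the measured TCP pose, the force and the opening at its end, in the units of the state.
- get_state(): the state, without advancing time (a new reading comes with each control period).
- camera(name): name is "scene" or "top"; returns the picture (400x640x3 uint8, red, green, blue); there is no depth.
- get_calibration(name): a dict with "fx", "fy", "cx", "cy" (pixels), "D" ([k1, k2, p1, p2, k3] as OpenCV has them; the pictures are not rectified), "R" (3x3) and "t" (3): a world point X has camera coordinates R X + t. Camera axes: x right, y down, z forward; pixel columns grow to the right and rows downward; lengths in m; the calibration is good to about 2 mm. A picture is of the moment at which its call begins. get_calibration takes no time and is no camera call.
- job_done(): hands the job in, once; it reports no verdict.
The state is a dict: "t": time; "q": joint angles; "qvel": joint speeds; "joint_torque": joint torques, N m; "eef_pos": TCP position; "orientation": TCP orientation; "wrist_force": force on the tool from outside, world axes, zero at the start; "wrist_torque": the same for the moment, N m; "grip_width": finger opening in m.
Only numpy, scipy, OpenCV 4.12 (cv2) and the standard library are available. Lean on these libraries where they do the work, as an engineer would, in place of code of your own. Each camera call takes 0.05 s, during which the arm holds its last target.

TASK

The hotplate stirrer has lost its front rubber feet and leans down towards its control panel. Take the plastic levelling wedge, slide it thin end first, flat on the bench and square to the stirrer, under the middle of the low front edge, and ease it in until the hotplate sits level on it; then let go and leave the wedge bearing there. Ease the wedge in gently, without shoving the stirrer along the bench or lifting it by hand, and leave the spirit level on the plate, the jar and the bottles where they are.

Things in the scene. Friction and masses are not known exactly. Their poses are not given: they have to be found in the camera images.
- stirrer: Hotplate stirrer, blue housing 220 mm deep (x) by 180 mm wide, about 1.6 kg, loose, leaning nose-down by 1.5 to 4 degrees. Origin: centre of the housing's flat underside; x runs from its front (sloping control panel) to its back; z is normal to the plate, upright when level. It stands on two grippy rear rubber feet (85 mm behind the origin; 15 to 22 mm high, differing from start to start) and two bare front stubs.
- low_edge (a point): Middle of the bottom of the black rubber trim strip along the lower front edge (unloaded: 110 mm before the origin, 5 mm below the underside), axes as the stirrer's. It hangs 3 to 4.5 mm over the bench at the start; the gap behind it is free between the stubs (10 mm high, 22 mm behind it, 72 mm to either side). The trim is hollow and squashes a few mm under load. It lies 195 mm before the rear feet.
- plate_center (a point): Centre of the top of the stirrer's white square plate (160 x 160 mm), 78 mm over the underside, axes as the stirrer's. The housing front is 26 mm high; from there the control panel slopes back at 27 degrees to 56 mm over the underside.
- wedge_grip (a point): Levelling wedge, solid smooth hard grey plastic, 90 g: 140 mm long, 40 mm wide, 30 mm thick at the heel, tapering evenly to 2 mm at the thin end (slope 1 in 5), flat underside. Point in its middle plane, 25 mm from the heel, half-way up (12.5 mm over the underside; 25 mm thick there). x points to the thin end, z up.
- wedge_tip (a point): Middle of the wedge's thin end, at its underside, 115 mm from wedge_grip along x; axes as the wedge's.
- level_top (a point): Round bull's-eye spirit level, 40 mm across and 13 mm high, standing loose on the stirrer's plate; its working bubble floats towards the high side and is centred when the plate is level. Point: centre of its top.
- jar: Short clear glass jar with black cap, 60 mm across, 85 mm high. Origin: centre of its underside. Leave alone.
- reagent_bottle: Brown glass bottle, 68 mm across, 135 mm high. Origin: centre of its underside. Leave alone.
- wash_bottle: White plastic wash bottle with a bent spout, 62 mm across, 150 mm high. Origin: centre of its underside. Leave alone.
There are look-alikes about, which are no part of the job. What is shaped like the part that bears wedge_grip but green or yellow is not meant.

How it is judged (in metres and radians):
On the way, in this order (a step that is already met when the one before it is completed fails the run):
1. the wedge lies flat on the bench with its thin end under the middle of the low front edge, the stirrer still leaning (x of wedge_tip in the frame of low_edge above 0.005 m and y of wedge_tip in the frame of low_edge between -0.03 and 0.03 m and height (world z) of wedge_tip below 0.006 m and angle between stirrer's own z axis and vertical above 0.012 rad), for 0.1 s.
2. the wedge has lifted the front edge until the plate is level (angle between stirrer's own z axis and vertical below 0.007 rad and contact force between wedge and stirrer above 1.5 N), for 0.2 s.
At the end, for the whole second after the job is handed in: At the end the stirrer's plate is level within 0.4 degrees (0.007 rad) and at rest, its front edge borne by the wedge (more than 1.5 N), which lies flat on the bench (within 0.03 rad), released, its thin end within 30 mm of the middle of the edge and its length square to the edge within 15 degrees (all of step 2 and angle between wedge_grip's own z axis and vertical below 0.03 rad and y of wedge_tip in the frame of low_edge between -0.03 and 0.03 m and angle between the x axis of wedge_grip and the x axis of stirrer, either way round below 0.26 rad and linear speed of each of stirrer, wedge below 0.01 m/s); the robot touches nothing.
It fails at once if the wedge is forced or struck against the stirrer with more than 20 N (contact force between wedge and stirrer above 20 N).
It fails at once if the stirrer is shoved more than 15 mm (distance of stirrer from where it was at the start of the episode above 0.015 m).
It fails at once if the stirrer is lifted or pushed by the hand with more than 5 N (contact force between any of the fingers, the arm and stirrer above 5 N).
It fails at once if the jar or a bottle is moved more than 20 mm, or the spirit level more than 30 mm (distance of any of jar, reagent_bottle, wash_bottle from where it was at the start of the episode above 0.02 m or distance of level_top from where it was at the start of the episode above 0.03 m).
It also fails if it takes over 48 s, if anything falls off the work surface, if the arm or the gripper's body presses on something with over 40 N, if the wrist force passes 120 N, or if a joint passes its speed limit or range.

## Working session

There is one attempt and no reset: what is moved stays moved. The work goes in short steps, Python scripts to look and compute and a tool call to move; the robot and the scene stay as the last step left them, time stands still between calls to the robot, and variables do not carry over. Pictures are saved under pics/ and viewed, and the job is handed in when it is done.

Besides the shell and the picture viewer there is one more tool, called in YAML: its name, and indented under it one key for each argument. apply_moves: Moves the arm, as the interface text tells. Its arguments: {"type":"object","properties":{"series":{"type":"string"},"force":{"type":"number"}},"required":["series"]}

```bash
ls; mkdir -p pics; python3 - <<'E'
from bench import *
import cv2,json
s=get_state();print(s)
for n in("scene","top"):
    im=camera(n);cv2.imwrite(f"pics/{n}0.png",im[:,:,::-1]);print(n,get_calibration(n))
E
```

```text
pics
{'t': 0.0, 'q': array([ 5.94265224e+01,  2.79137866e+00,  5.59102815e+00,  9.29329857e+01,
       -1.25836935e-04,  8.26780089e+01]), 'qvel': array([ 0.01666407,  0.03473977, -0.0050692 ,  0.09444148,  0.00221305,
       -0.0218222 ]), 'joint_torque': array([ 2.75445163e-04, -3.38780379e+01,  3.20016718e+01,  2.04008172e-02,
       -3.56118983e-05, -5.45237285e-06]), 'eef_pos': array([0.2070347 , 0.48197211, 0.30272559]), 'orientation': array([[ 3.94766327e-01,  9.18780796e-01, -1.18179915e-03],
       [ 9.18778656e-01, -3.94767986e-01, -2.00474398e-03],
       [-2.30845674e-03, -2.94406420e-04, -9.99997292e-01]]), 'wrist_force': array([-0.06205487,  0.18125145, -0.21045537]), 'wrist_torque': array([-0.00984586,  0.05833651,  0.0115798 ]), 'grip_width': 0.08563868812701893}
scene {'fx': 432.4040834523164, 'fy': 432.4040834523164, 'cx': 323.0637437866989, 'cy': 201.09623270265647, 'D': array([0.00067098, 0.        , 0.        , 0.        , 0.        ]), 'R': array([[-0.27473553,  0.96150393, -0.0055303 ],
       [ 0.7908254 ,  0.22268766, -0.57009244],
       [-0.54691459, -0.16099815, -0.82156194]]), 't': array([ 0.17921987, -0.36173764,  1.57253118])}
top {'fx': 501.6364781503472, 'fy': 501.6364781503472, 'cx': 312.73510958913863, 'cy': 208.75186281053084, 'D': array([-0.03960765,  0.        ,  0.        ,  0.        ,  0.        ]), 'R': array([[ 0.10373977, -0.99460275,  0.00185342],
       [-0.97113449, -0.10169404, -0.21576869],
       [ 0.21479261,  0.02058388, -0.97644275]]), 't': array([-0.0768711 ,  0.54187712,  1.20154508])}
```

View pics/scene0.png

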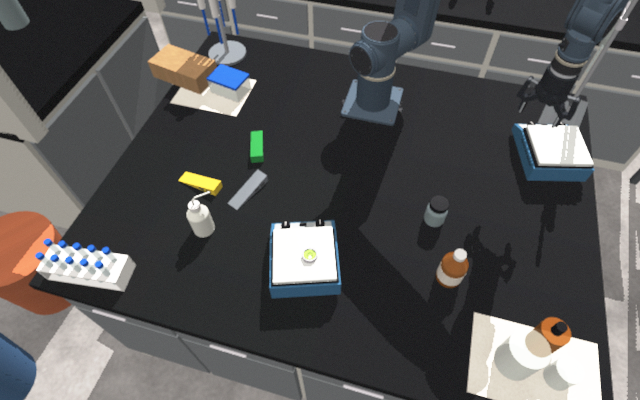

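View pics/top0.png

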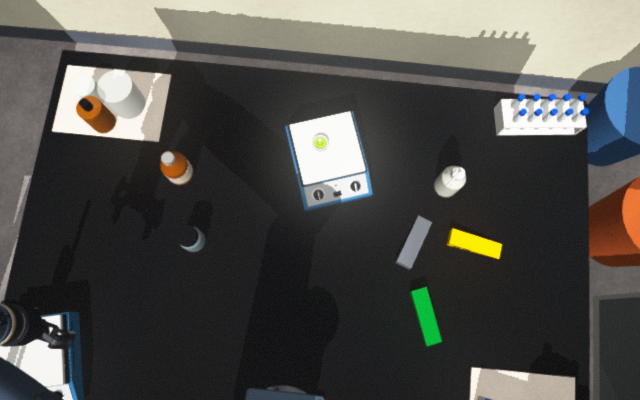

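Candidates for the wedge in the top view are grey (414,242), yellow (475,243) and green (427,316). Only the grey one fits the description. There are two stirrers: the one at (330,158) carries the spirit level, so it is the one meant, and the one at the lower left (50,345) does not. I'll confirm both in enlarged crops.

```bash
python3 - <<'E'
import cv2,numpy as np
a=cv2.imread("pics/top0.png");b=cv2.imread("pics/scene0.png")
c1=cv2.resize(a[100:280,275:455],(600,600),interpolation=cv2.INTER_CUBIC)
cv2.imwrite("pics/c1.png",c1)
c2=cv2.resize(b[160:300,215:355],(600,600),interpolation=cv2.INTER_CUBIC)
cv2.imwrite("pics/c2.png",c2)
E
```

```text
(no output)
```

View pics/c1.png

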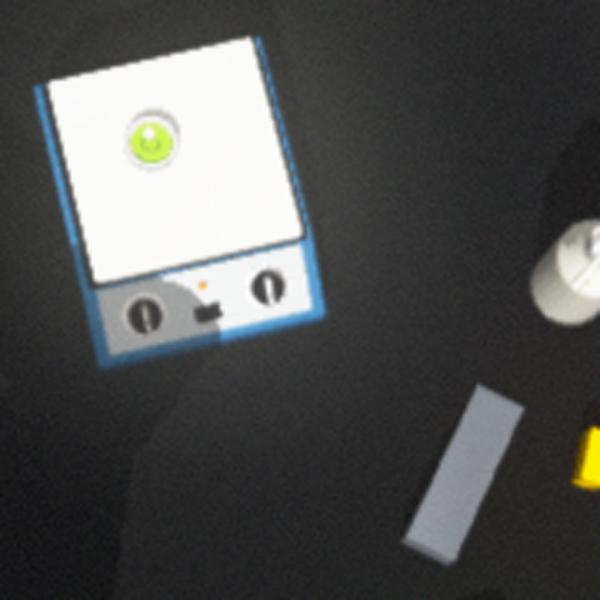

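View pics/c2.png

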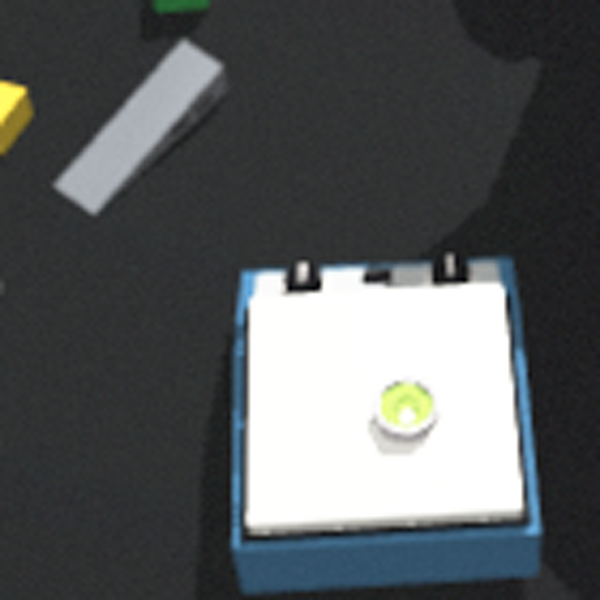

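```bash
cat > h.py <<'E'
import cv2,numpy as np
from scipy.optimize import minimize,least_squares
from scipy.spatial.transform import Rotation as Ro
from bench import *
CAL={n:get_calibration(n) for n in("scene","top")}
def proj(X,n):
    c=CAL[n];K=np.array([[c['fx'],0,c['cx']],[0,c['fy'],c['cy']],[0,0,1]])
    return cv2.projectPoints(np.atleast_2d(np.array(X,float)),cv2.Rodrigues(c['R'])[0],c['t'],K,c['D'])[0][:,0]
# wedge: origin = tip underside, x to tip
W=np.array([[0,y,z] for y in(-.02,.02) for z in(0,.002)]+[[-.14,y,z] for y in(-.02,.02) for z in(0,.03)])
def wpts(x,y,yaw,z=0):
    R=Ro.from_euler('z',yaw).as_matrix();return W@R.T+[x,y,z]
S=8
def hullmask(P,n,shape=(400,640)):
    m=np.zeros(shape,np.uint8);h=cv2.convexHull(proj(P,n).astype(np.float32))
    cv2.fillConvexPoly(m,np.round(h*S*1.0).astype(np.int32),255,cv2.LINE_AA,3) ;return m/255.
def wmask(im,roi):
    x0,y0,x1,y1=roi;m=np.zeros(im.shape[:2],np.uint8)
    c=im.astype(int);mx=c.max(2);mn=c.min(2)
    g=(mx>75)&(mx-mn<60)
    m[y0:y1,x0:x1]=g[y0:y1,x0:x1]
    n,l,st,_=cv2.connectedComponentsWithStats(m)
    if n<2: return m
    return (l==1+np.argmax(st[1:,4])).astype(np.uint8)
def fitwedge(masks,x0):
    def f(p):
        s=0
        for n,m in masks.items(): s+=np.abs(hullmask(wpts(p[0],p[1],p[2]),n)-m).sum()
        return s
    best=None
    for d in(-.15,0,.15):
        r=minimize(f,[x0[0],x0[1],x0[2]+d],method='Nelder-Mead',options=dict(initial_simplex=[[x0[0],x0[1],x0[2]+d],[x0[0]+.01,x0[1],x0[2]+d],[x0[0],x0[1]+.01,x0[2]+d],[x0[0],x0[1],x0[2]+d+.1]],xatol=1e-4,fatol=.1))
        if best is None or r.fun<best.fun:best=r
    return best
E
cat > m1.py <<'E'
from h import *
T=cv2.imread("pics/top0.png");Sc=cv2.imread("pics/scene0.png")
def ray(px,n,z):
    c=CAL[n];K=np.array([[c['fx'],0,c['cx']],[0,c['fy'],c['cy']],[0,0,1]])
    u=cv2.undistortPoints(np.array([[px]],float),K,c['D'])[0,0];d=c['R'].T@[u[0],u[1],1];o=-c['R'].T@c['t']
    return o+d*(z-o[2])/d[2]
tip=ray((275+500/3.333,100+397/3.333),'top',0);heel=ray((275+428/3.33,100+555/3.33),'top',0)
print(tip,heel)
ms={'top':wmask(T,(392,210,436,273)),'scene':wmask(Sc,(222,165,272,212))}
for n,m in ms.items():print(n,m.sum())
y0=np.arctan2(*(tip-heel)[[1,0]])
for sub in(['top','scene'],['top'],['scene']):
    r=fitwedge({k:ms[k] for k in sub},[tip[0],tip[1],y0]);print(sub,r.x,np.degrees(r.x[2]),r.fun)
# plate
pc={'top':np.array([(48,85),(253,37),(303,235),(95,283)])/3.3333+[275,100],'scene':np.array([(523,515),(247,528),(250,285),(505,285)])/4.2857+[215,160]}
def quad(im,roi,q):
    x0,y0,x1,y1=roi;g=cv2.cvtColor(im,cv2.COLOR_BGR2GRAY);m=np.zeros_like(g);m[y0:y1,x0:x1]=(g[y0:y1,x0:x1]>150)*255
    cv2.imwrite("pics/q.png",m);return m
# order: top: (48,85) back-left(+y), back right, front right, front left ; 
L=np.array([[.08,.08,.078],[.08,-.08,.078],[-.08,-.08,.078],[-.08,.08,.078]])
# refine corners by line fits on gradient along each edge
def refine(im,q):
    g=cv2.GaussianBlur(cv2.cvtColor(im,cv2.COLOR_BGR2GRAY),(0,0),.7).astype(float)
    lines=[]
    cen=q.mean(0)
    for i in range(4):
        a,b=q[i],q[(i+1)%4];t=(b-a)/np.linalg.norm(b-a);nn=np.array([-t[1],t[0]]);nn*=np.sign((a-cen)@nn)
        P=[]
        for s in np.linspace(.12,.88,25):
            o=a+(b-a)*s;k=np.arange(-3,3.01,.1);pp=o+k[:,None]*nn
            v=cv2.remap(g.astype(np.float32),pp[:,0].astype(np.float32)[None],pp[:,1].astype(np.float32)[None],cv2.INTER_LINEAR)[0]
            d=np.gradient(v);j=np.argmin(d)
            if d[j]<-2:P.append(pp[j])
        vx,vy,x,y=cv2.fitLine(np.array(P,np.float32),cv2.DIST_HUBER,0,.01,.01).ravel();lines.append(np.cross([x,y,1],[x+vx,y+vy,1]))
    out=[]
    for i in range(4):
        c=np.cross(lines[i-1],lines[i]);out.append(c[:2]/c[2])
    return np.array(out)
for n,im in(('top',T),('scene',Sc)):
    r=refine(im,pc[n]);print(n,np.round(pc[n],1).tolist(),np.round(r,1).tolist());pc[n]=r
def pose(p):
    R=Ro.from_euler('ZYX',[p[3],p[4],p[5]]).as_matrix();return R,p[:3]
def res(p,sub):
    R,t=pose(p);e=[]
    for n in sub:e.append((proj(L@R.T+t,n)-pc[n]).ravel())
    # priors: pitch .05+-.03, roll 0 +-.003, height of rear foot
    e.append([(p[4]-.045)/.02,(p[5])/.002, ((R@[.085,0,0]+t)[2]-.0185)/.003, ((R@[-.11,0,-.005]+t)[2]-.00375)/.0008])
    return np.concatenate(e)
c=ray(pc['top'].mean(0),'top',.09);fr=ray((pc['top'][2]+pc['top'][3])/2,'top',.09);y=np.arctan2(*(c-fr)[[1,0]])
for sub in(['top','scene'],['top'],['scene']):
    r=least_squares(res,[c[0],c[1],.01,y,.04,0],args=(sub,),x_scale=[.01,.01,.01,.1,.1,.1]);R,t=pose(r.x)
    print(sub,r.x.round(4),'cost',r.cost,'low',(R@[-.11,0,-.005]+t).round(4))
    E={k:np.round((proj(L@R.T+t,k)-pc[k]),1).tolist() for k in sub};print(E)
E
python3 m1.py
```

```text
[ 0.56296007 -0.31531546  0.        ] [ 0.43244681 -0.26716891  0.        ]
top 868
scene 631
['top', 'scene'] [ 0.56470357 -0.31443704 -0.37673708] -21.585444857127428 162.95294117647057
['top'] [ 0.56463865 -0.31527423 -0.39172594] -22.444243210351402 83.95686274509804
['scene'] [ 0.56549922 -0.31436375 -0.37790061] -21.652110079526715 77.2235294117647
top [[289.4, 125.5], [350.9, 111.1], [365.9, 170.5], [303.5, 184.9]] [[288.7, 124.1], [349.7, 110.6], [365.4, 170.1], [302.9, 185.0]]
scene [[337.0, 280.2], [272.6, 283.2], [273.3, 226.5], [332.8, 226.5]] [[336.8, 280.7], [272.7, 284.1], [272.7, 228.3], [332.1, 225.5]]
['top', 'scene'] [ 7.040e-01 -3.800e-02  1.040e-02  3.371e-01 -1.120e-02 -1.000e-04] cost 9.150933439855136 low [ 0.6003 -0.0744  0.0042]
{'top': [[-0.3, 0.6], [-0.4, 0.6], [-0.4, -0.5], [-0.3, -1.2]], 'scene': [[-0.4, -0.8], [-0.6, -0.5], [-0.0, 0.5], [-0.2, 0.0]]}
['top'] [ 0.7039 -0.0387  0.0112  0.337  -0.018  -0.    ] cost 7.868405474254295 low [ 0.6002 -0.0751  0.0042]
{'top': [[0.0, 0.6], [-0.1, 0.6], [-0.0, -0.3], [0.1, -0.9]]}
['scene'] [ 0.7043 -0.0371  0.0104  0.3371 -0.0098 -0.    ] cost 7.433076308521194 low [ 0.6006 -0.0734  0.0043]
{'scene': [[-0.1, -0.5], [-0.3, -0.2], [0.3, 0.7], [0.1, 0.2]]}
```

```bash
cat > st.py <<'E'
from h import *
L=np.array([[.08,.08,.078],[.08,-.08,.078],[-.08,-.08,.078],[-.08,.08,.078]])
def refine(im,q,w=3):
    g=cv2.GaussianBlur(cv2.cvtColor(im,cv2.COLOR_BGR2GRAY),(0,0),.7).astype(np.float32)
    lines=[];cen=q.mean(0)
    for i in range(4):
        a,b=q[i],q[(i+1)%4];t=(b-a)/np.linalg.norm(b-a);nn=np.array([-t[1],t[0]]);nn*=np.sign((a-cen)@nn)
        P=[]
        for s in np.linspace(.1,.9,33):
            o=a+(b-a)*s;k=np.arange(-w,w+.01,.1);pp=(o+k[:,None]*nn).astype(np.float32)
            v=cv2.remap(g,pp[:,0][None],pp[:,1][None],cv2.INTER_LINEAR)[0]
            d=np.gradient(v);j=np.argmin(d)
            if d[j]<-2:
                wt=np.clip(-d,0,None)*(abs(k-k[j])<1.2);P.append(o+nn*(wt@k/wt.sum()))
        vx,vy,x,y=cv2.fitLine(np.array(P,np.float32),cv2.DIST_HUBER,0,.01,.01).ravel().astype(float);lines.append(np.cross([x,y,1],[x+vx,y+vy,1]))
    out=[]
    for i in range(4):
        c=np.cross(lines[i-1],lines[i]);out.append(c[:2]/c[2])
    return np.array(out)
def pose(p):return Ro.from_euler('ZYX',[p[3],p[4],p[5]]).as_matrix(),np.array(p[:3])
# one-parameter lean family: stubs on bench
def fit0(pc,sub):
    # x,y,yaw,foot + per-camera pixel offsets (small)
    def P(p):
        th=-np.arcsin((p[3]-.010)/.173);R=Ro.from_euler('ZY',[p[2],th]).as_matrix()
        t=np.array([p[0],p[1],.010+.088*np.sin(-th)]);return R,t,th
    def res(p):
        R,t,th=P(p);e=[]
        for i,n in enumerate(sub):e.append((proj(L@R.T+t,n)+p[4+2*i:6+2*i]-pc[n]).ravel()/.3)
        e.append(p[4:]/.7);e.append([(p[3]-.0185)/.004]);return np.concatenate(e)
    r=least_squares(res,[.704,-.038,.337,.0185]+[0]*(2*len(sub)),x_scale=[.01,.01,.1,.003]+[1]*2*len(sub));return r,P(r.x)
E
cat > m2.py <<'E'
from st import *
T=cv2.imread("pics/top0.png");Sc=cv2.imread("pics/scene0.png")
pc={'top':np.array([[288.7, 124.1], [349.7, 110.6], [365.4, 170.1], [302.9, 185.0]]),'scene':np.array([[336.8, 280.7], [272.7, 284.1], [272.7, 227.], [332.4, 226]])}
for n,im in(('top',T),('scene',Sc)):
    pc[n]=refine(im,refine(im,pc[n]),2);print(n,pc[n].round(2).tolist())
np.savez('pc0.npz',**pc)
for sub in(['top','scene'],['top'],['scene']):
    r,(R,t,th)=fit0(pc,sub);print(sub,r.x.round(4),'cost',r.cost,'deg',np.degrees(th),'low',(R@[-.11,0,-.005]+t).round(4))
    for k in sub:print((proj(L@R.T+t,k)-pc[k]).round(1).tolist())
    if len(sub)==2:R0,t0=R,t
# overlay
H=[[-.11,y,z] for y in(-.09,.09) for z in(-.005,.026)];H=np.array(H+[[.11,y,0] for y in(-.09,.09)])
w=wpts(.5647,-.3144,-.377)
for n,im,(x0,y0,x1,y1) in(('top',T,(275,100,455,280)),('scene',Sc,(215,160,355,300))):
    k=600/(x1-x0);o=cv2.resize(im[y0:y1,x0:x1],(600,600),interpolation=cv2.INTER_CUBIC)
    f=lambda P:((proj(P,n)+.5-[x0,y0])*k).astype(int)
    cv2.polylines(o,[f(L@R0.T+t0)],True,(0,0,255),1)
    for q in f(H@R0.T+t0):cv2.circle(o,tuple(int(v) for v in q),3,(0,255,255),1)
    q=f(w)
    for a,b in((0,2),(0,1),(2,3),(1,3),(4,5),(6,7),(4,6),(5,7),(1,5),(3,7),(0,4),(2,6)):cv2.line(o,tuple(map(int,q[a])),tuple(map(int,q[b])),(0,255,0),1)
    cv2.imwrite(f"pics/ov_{n}.png",o)
E
python3 m2.py; python3 -c "
import cv2,numpy as np
a=cv2.imread('pics/ov_top.png');b=cv2.imread('pics/ov_scene.png');cv2.imwrite('pics/ov.png',cv2.resize(np.hstack([a,b]),(800,400),interpolation=cv2.INTER_AREA))"
```

```text
top [[288.64, 124.24], [349.8, 110.46], [365.41, 170.19], [303.06, 184.6]]
scene [[336.76, 280.31], [272.5, 283.93], [272.83, 228.42], [331.92, 225.01]]
['top', 'scene'] [ 0.7051 -0.0375  0.3384  0.0136  0.4505  0.4042  0.2098  0.0633] cost 14.54733631989115 deg -1.1872713009880658 low [ 0.6015 -0.074   0.0045]
[[-0.4, 0.0], [-0.6, 0.2], [-0.5, -0.9], [-0.4, -1.0]]
[[-0.2, -0.6], [-0.4, -0.5], [-0.2, 0.4], [-0.0, 0.5]]
['top'] [ 0.7056 -0.0378  0.3391  0.0208  0.0056 -0.0275] cost 0.2830353093765776 deg -3.564240844929627 low [ 0.6024 -0.0742  0.0036]
[[-0.1, 0.0], [-0.0, 0.1], [0.0, -0.0], [0.0, -0.0]]
['scene'] [ 0.7031 -0.0376  0.3396  0.0093 -0.0276 -0.2957] cost 3.7348572869590755 deg 0.23422477868912475 low [ 0.5994 -0.0743  0.0051]
[[-0.0, 0.0], [0.0, 0.2], [-0.0, 0.4], [0.1, 0.6]]
```

View pics/ov.png

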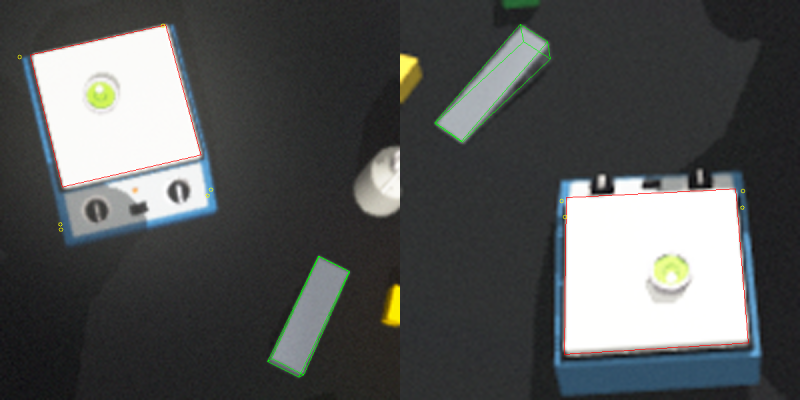

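The wedge overlay fits. The plate is evidently set back on the housing, because the blue front lies about 7 px in front of my model. I'll fit the housing silhouette with the plate offset left free.

```bash
cat > m3.py <<'E'
from st import *
T=cv2.imread("pics/top0.png");Sc=cv2.imread("pics/scene0.png")
pc=dict(np.load('pc0.npz'))
def smask(im,roi):
    x0,y0,x1,y1=roi;c=im.astype(int);B,G,R=c[...,0],c[...,1],c[...,2]
    g=((B-R>25)|(c.min(2)>110));m=np.zeros(g.shape,np.uint8);m[y0:y1,x0:x1]=g[y0:y1,x0:x1]
    n,l,st,_=cv2.connectedComponentsWithStats(m);m=(l==1+np.argmax(st[1:,4])).astype(np.uint8)
    h=cv2.convexHull(np.argwhere(m)[:,::-1].copy());o=np.zeros_like(m);cv2.fillConvexPoly(o,h,1);return o
ms={'top':smask(T,(275,95,390,225)),'scene':smask(Sc,(250,205,355,310))}
for n,m in ms.items():print(n,m.sum(),cv2.boundingRect(m))
Hs=np.array([[a,y,b] for y in(-.09,.09) for a,b in((-.11,0),(-.11,.026),(-.051,.056),(.11,.056),(.11,0))])
def P(p):
    th=-np.arcsin((p[3]-.010)/.173);R=Ro.from_euler('ZY',[p[2],th]).as_matrix()
    return R,np.array([p[0],p[1],.010+.088*np.sin(-th)]),th
def f(p,sub=('top','scene'),v=False):
    R,t,th=P(p);Lp=L+[p[4],0,0];s=0;o=[]
    for i,n in enumerate(sub):
        off=p[5+2*i:7+2*i]
        h=cv2.convexHull((proj(np.vstack([Hs,Lp])@R.T+t,n)+off).astype(np.float32));m=np.zeros((400,640),np.uint8)
        cv2.fillConvexPoly(m,np.round(h*8).astype(np.int32),255,cv2.LINE_AA,3)
        a=np.abs(m/255.-ms[n]).sum();b=(((proj(Lp@R.T+t,n)+off-pc[n])/.4)**2).sum();o.append((round(a),round(b,1)))
        s+=a/8+b+(off**2).sum()/.7**2
    return o if v else s+((p[3]-.0185)/.006)**2
for sub in(('top','scene'),('top',),('scene',)):
    best=None
    for h0 in(.016,.02):
        x0=np.array([.68,-.046,.338,h0,.027]+[0.]*(2*len(sub)));d=np.diag([.01,.01,.05,.003,.01]+[.5]*2*len(sub))
        r=minimize(f,x0,args=(sub,),method='Nelder-Mead',options=dict(initial_simplex=np.vstack([x0,x0+d]),maxiter=4000,maxfev=4000,xatol=1e-5,fatol=1e-3))
        r=minimize(f,r.x,args=(sub,),method='Nelder-Mead',options=dict(initial_simplex=np.vstack([r.x,r.x+d*.3]),maxiter=4000,maxfev=4000,xatol=1e-5,fatol=1e-3))
        if best is None or r.fun<best.fun:best=r
    R,t,th=P(best.x);print(sub,best.x.round(4),best.fun,f(best.x,sub,True),'deg',np.degrees(th).round(2),'low',(R@[-.11,0,-.005]+t).round(4))
    if len(sub)==2:
        np.save('st0.npy',best.x)
        for n,im,(x0,y0,x1,y1) in(('top',T,(275,95,395,215)),('scene',Sc,(245,200,355,310))):
            k=400/(x1-x0);o=cv2.resize(im[y0:y1,x0:x1],(400,400),interpolation=cv2.INTER_CUBIC)
            q=((proj(np.vstack([Hs,L+[best.x[4],0,0],[[-.11,0,-.005]]])@R.T+t,n)+.5-[x0,y0])*k).astype(int)
            for e in([0,1,2,3,4],[5,6,7,8,9],[0,5],[1,6],[2,7],[3,8],[4,9],[10,11,12,13,10]):cv2.polylines(o,[q[e]],False,(0,0,255),1)
            cv2.circle(o,tuple(map(int,q[14])),3,(0,255,0),-1)
            cv2.imwrite(f"pics/o_{n}.png",o)
cv2.imwrite('pics/ov3.png',np.hstack([cv2.imread('pics/o_top.png'),cv2.imread('pics/o_scene.png')]))
E
python3 m3.py
```

```text
top 6445 (285, 111, 88, 100)
scene 5347 (269, 220, 73, 79)
('top', 'scene') [ 0.6818 -0.0458  0.3384  0.015   0.0248  0.4585  0.1697  0.2319  0.4007] 51.0050002427082 [(134, np.float64(6.3)), (120, np.float64(11.6))] deg -1.66 low [ 0.5782 -0.0823  0.0044]
('top',) [ 0.6827 -0.0457  0.3393  0.021   0.0241  0.2161 -0.0127] 15.6984376814376 [(115, np.float64(1.1))] deg -3.66 low [ 0.5795 -0.0822  0.0036]
('scene',) [ 0.6814 -0.0469  0.3393  0.013   0.0255  0.5342 -0.0213] 22.107845527795376 [(119, np.float64(5.8))] deg -0.98 low [ 0.5777 -0.0835  0.0046]
```

View pics/ov3.png

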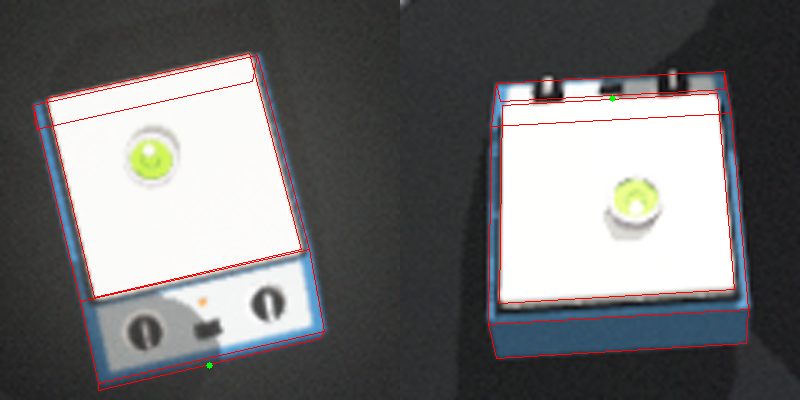

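Both overlays match. The low edge is at about (0.578, -0.082) with yaw 19.4°. The wedge grip point is at about (0.458, -0.272) with yaw -21.6°, heel towards the robot. Next I move above the wedge.

apply_moves:
  series: "-59.4 52.8 0 -0.029 1;-59.4 52.8 0 -0.029 1;-59.4 52.8 0 -0.029 1;-59.4 52.8 0 -0.029 1;-59.4 52.8 0 -0.029 1;-59.4 52.8 0 -0.029 1;-59.4 52.8 0 -0.029 1;-59.4 52.8 0 -0.029 1"
  force: 30

```text
t: 1.1
eef_pos: [0.365, 0.0059, 0.3036]
orientation: [[0.368, 0.93, 0.001], [0.93, -0.368, 0.0], [0.001, 0.0, -1.0]]
wrist_force: [1.0, -0.0, 0.3]
grip_width: 0.0853
```

apply_moves:
  series: "-22.4 18.9 0 0 1;-22.4 18.9 0 0 1;-22.4 18.9 4 0 1;-22.4 18.9 8 0 1;-22.4 18.9 13 0 1;-22.4 18.9 17 0 1;-22.4 18.9 17 0 1;-22.4 18.9 17 0 1"

```text
t: 2.1
eef_pos: [0.4578, -0.2694, 0.1337]
orientation: [[0.368, 0.93, -0.001], [0.93, -0.368, 0.001], [0.001, -0.002, -1.0]]
wrist_force: [1.0, -0.7, 0.3]
grip_width: 0.0851
```

```bash
cat > look.py <<'E'
from h import *
import sys
tag=sys.argv[1]
T=camera("top")[:,:,::-1].copy();s=get_state();cv2.imwrite(f"pics/top{tag}.png",T)
print(s['t'],s['eef_pos'].round(4),s['orientation'].round(4).tolist(),s['wrist_force'].round(2),s['wrist_torque'].round(3),round(s['grip_width'],4))
R=s['orientation'];
x0,y0=int(sys.argv[2]),int(sys.argv[3]);w=int(sys.argv[4])
o=cv2.resize(T[y0:y0+w,x0:x0+w],(600,600),interpolation=cv2.INTER_CUBIC);cv2.imwrite(f"pics/c{tag}.png",o)
E
python3 look.py 1 340 180 120
```

```text
2.15 [ 0.4589 -0.2699  0.1357] [[0.3674, 0.93, 0.0016], [0.93, -0.3674, -0.0009], [-0.0003, 0.0018, -1.0]] [ 0.37  0.06 -0.08] [-0.017 -0.004  0.003] 0.0854
```

View pics/c1.png

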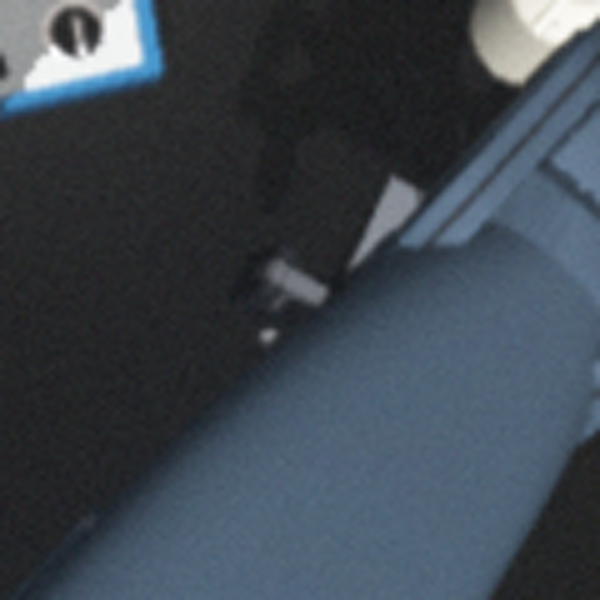

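apply_moves:
  series: "-0.2 0 2 0 1;-0.2 0 4 0 1;-0.2 0 5.5 0 1;-0.2 0 6 0 1;-0.2 0 6 0 1"

```text
t: 2.78
eef_pos: [0.4579, -0.2718, 0.0747]
orientation: [[0.368, 0.93, 0.001], [0.93, -0.368, -0.001], [-0.0, 0.001, -1.0]]
wrist_force: [0.1, -0.1, -0.1]
grip_width: 0.0853
```

The top view shows the arm over the wedge, with the thin end visible at about (420,220) in the full image and the left finger beside the wedge. Closing on it now.

apply_moves:
  series: "0 0 0 0 0.4;0 0 0 0 0.4;0 0 0 0 0.3;0 0 0 0 0.3;0 0 0 0 0.3;0 0 0 0 0.3"
  force: 40

```text
t: 3.52
eef_pos: [0.4579, -0.2721, 0.0745]
orientation: [[0.368, 0.93, 0.001], [0.93, -0.368, -0.001], [-0.0, 0.001, -1.0]]
wrist_force: [-0.1, -0.5, 3.9]
grip_width: 0.0392
```

```bash
cat > look2.py <<'E'
from h import *
import sys
tag=sys.argv[1];cams=sys.argv[2].split(',')
outs=[]
for a in cams:
    n,x0,y0,w=a.split(':');x0,y0,w=int(x0),int(y0),int(w)
    T=camera(n)[:,:,::-1].copy();cv2.imwrite(f"pics/{n}{tag}.png",T)
    outs.append(cv2.resize(T[y0:y0+w,x0:x0+w],(400,400),interpolation=cv2.INTER_CUBIC))
cv2.imwrite(f"pics/v{tag}.png",np.hstack(outs))
s=get_state()
print(s['t'],s['eef_pos'].round(4),s['orientation'].round(4).tolist(),s['wrist_force'].round(2),s['wrist_torque'].round(3),round(s['grip_width'],4))
E
python3 look2.py 2 top:340:180:120,scene:200:130:120
```

```text
3.625 [ 0.4579 -0.2721  0.0745] [[0.368, 0.9298, 0.001], [0.9298, -0.368, -0.0008], [-0.0003, 0.0012, -1.0]] [-0.02 -1.19  3.94] [ 0.007 -0.055  0.019] 0.0387
```

View pics/v2.png

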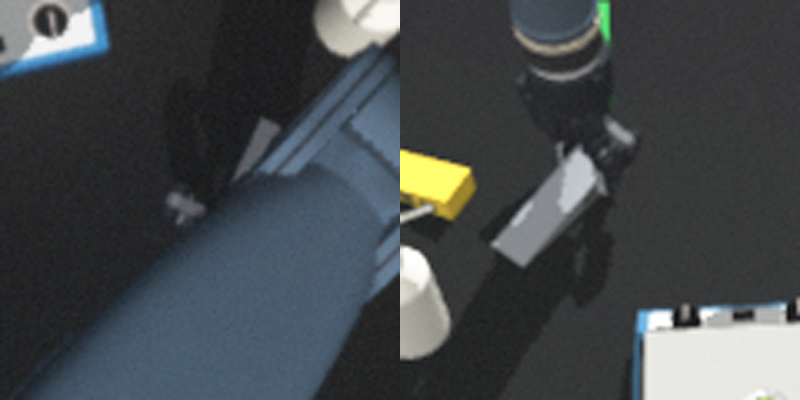

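apply_moves:
  series: "0 0 -1 0 0.3;0 -1 -1.5 -0.15 0.3;3 -3 -1.5 -0.3 0.3;6 -5 -1.5 -0.45 0.3;9 -6.3 -1.5 -0.6 0.3;12.9 -6.3 -1.5 -0.716 0.3;12.9 -6.3 -1.5 -0.716 0.3;12.9 -6.3 -1.5 -0.716 0.3"

```text
t: 4.62
eef_pos: [0.446, -0.1287, 0.0886]
orientation: [[-0.333, 0.943, -0.001], [0.943, 0.333, -0.0], [0.0, -0.001, -1.0]]
wrist_force: [0.1, -0.2, -1.1]
grip_width: 0.039
```

```bash
python3 look2.py 3 top:300:110:120,scene:215:130:140
```

```text
4.725 [ 0.4461 -0.1293  0.0888] [[-0.3314, 0.9435, -0.0006], [0.9435, 0.3314, -0.0002], [0.0, -0.0006, -1.0]] [-0.74  0.01 -0.5 ] [-0.012  0.098 -0.018] 0.0392
```

View pics/v3.png

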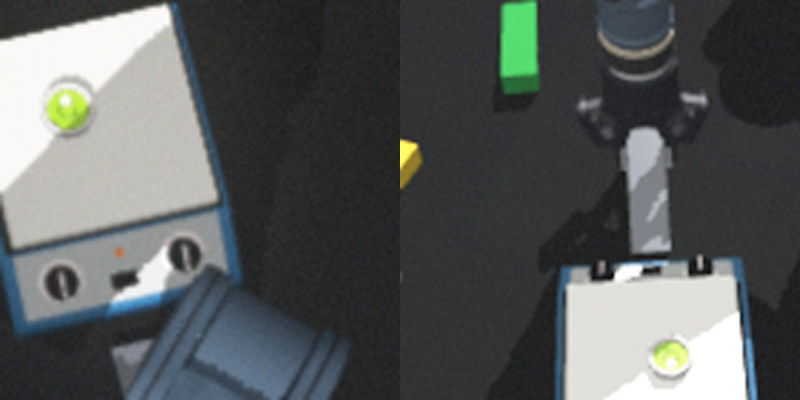

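The wedge is held square. In the scene view its thin end is midway between the knobs. I lower it to the bench, open briefly so it settles flat, and grip again.

apply_moves:
  series: "0 0 1 0 0.3;0 0 1.4 0 0.3;0 0 1.4 0 0.3;0 0 1.4 0 0.6;0 0 1.4 0 0.6;0 0 1.4 0 0.3;0 0 1.4 0 0.3;0 0 1.4 0 0.3"

```text
t: 5.72
eef_pos: [0.4466, -0.1288, 0.0751]
orientation: [[-0.333, 0.943, 0.0], [0.943, 0.333, -0.0], [-0.0, 0.0, -1.0]]
wrist_force: [-0.5, 0.6, 0.8]
grip_width: 0.0387
```

```bash
python3 look2.py 4 top:280:95:140,scene:215:160:140
```

```text
5.825 [ 0.4466 -0.1288  0.0751] [[-0.3328, 0.943, 0.0004], [0.943, 0.3328, -0.0002], [-0.0003, 0.0004, -1.0]] [ 0.52 -0.04  1.98] [ 0.018 -0.011 -0.026] 0.0391
```

View pics/v4.png

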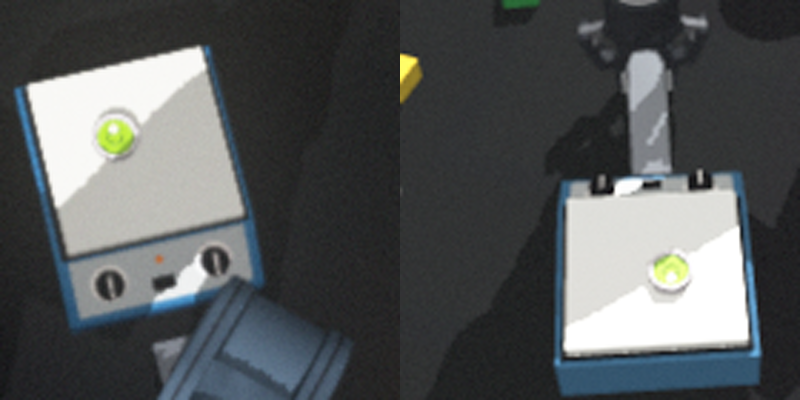

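apply_moves:
  series: "0 0.5 0 0 0.3;0 1 0 0 0.3;0 1.5 0 0 0.3;0 2 0 0 0.3;0 2.4 0 0 0.3;0 2.8 0 0 0.3;0 3.1 0 0 0.3;0 3.3 0 0 0.3"

```text
t: 6.82
eef_pos: [0.4777, -0.1178, 0.0751]
orientation: [[-0.333, 0.943, 0.0], [0.943, 0.333, -0.0], [-0.0, -0.0, -1.0]]
wrist_force: [-1.3, -0.6, 4.7]
grip_width: 0.0397
```

apply_moves:
  series: "0 0 0 0 0.3;0 0.1 0 0 0.3;0 0.2 0 0 0.3;0 0.3 0 0 0.3;0 0.4 0 0 0.3;0 0.5 0 0 0.3;0 0.6 0 0 0.3;0 0.6 0 0 0.3"

```text
t: 7.82
eef_pos: [0.4824, -0.1161, 0.0751]
orientation: [[-0.332, 0.943, -0.002], [0.943, 0.332, -0.001], [-0.0, -0.002, -1.0]]
wrist_force: [-3.4, -2.4, 6.6]
grip_width: 0.0393
```

```bash
python3 look2.py 5 top:280:95:140,scene:215:160:140
```

```text
7.925 [ 0.4824 -0.1161  0.075 ] [[-0.3322, 0.9432, -0.0019], [0.9432, 0.3322, -0.0009], [-0.0002, -0.0021, -1.0]] [-3.62 -1.29  6.93] [-0.161  0.695  0.057] 0.0392
```

View pics/v5.png

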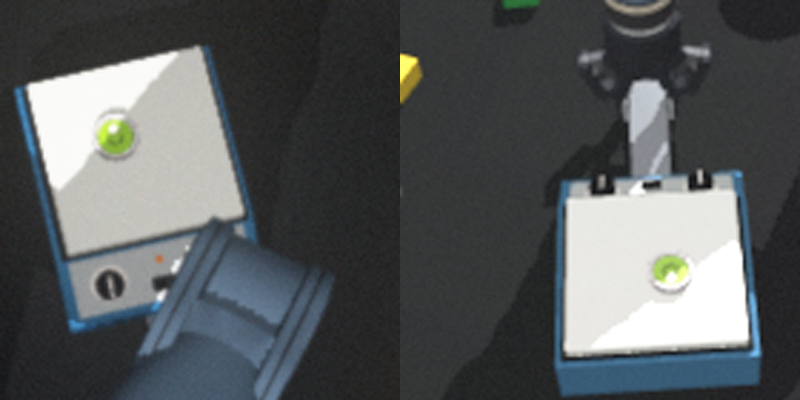

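apply_moves:
  series: "0 0.15 0 0 0.3;0 0.3 0 0 0.3;0 0.45 0 0 0.3;0 0.6 0 0 0.3;0 0.75 0 0 0.3;0 0.9 0 0 0.3;0 1.05 0 0 0.3;0 1.2 0 0 0.3"

```text
t: 8.93
eef_pos: [0.4923, -0.1125, 0.075]
orientation: [[-0.332, 0.943, -0.005], [0.943, 0.332, -0.002], [-0.0, -0.006, -1.0]]
wrist_force: [-8.6, -2.3, 9.3]
grip_width: 0.0392
```

```bash
cat > pl.py <<'E'
from st import *
import sys
tag=sys.argv[1];sc=len(sys.argv)>2 or True
T=camera("top")[:,:,::-1].copy();Sc=camera("scene")[:,:,::-1].copy()
cv2.imwrite(f"pics/top{tag}.png",T);cv2.imwrite(f"pics/scene{tag}.png",Sc);s=get_state()
print(s['t'],s['eef_pos'].round(4),s['wrist_force'].round(2),s['wrist_torque'].round(3),round(s['grip_width'],4))
pc0=dict(np.load('pc0.npz'))
for n,im in(('top',T),('scene',Sc)):
    try:
        q=refine(im,pc0[n],3);print(n,(q-pc0[n]).round(2).tolist())
    except Exception as e:print(n,e)
outs=[cv2.resize(T[126:161,303:338],(400,400),interpolation=cv2.INTER_CUBIC),cv2.resize(Sc[238:273,292:327],(400,400),interpolation=cv2.INTER_CUBIC)]
cv2.imwrite(f"pics/b{tag}.png",np.hstack(outs))
E
python3 pl.py 6; python3 - <<'E'
import cv2,numpy as np
T=cv2.imread('pics/top0.png');Sc=cv2.imread('pics/scene0.png')
o=np.hstack([cv2.resize(T[126:161,303:338],(400,400),interpolation=cv2.INTER_CUBIC),cv2.resize(Sc[238:273,292:327],(400,400),interpolation=cv2.INTER_CUBIC)])
cv2.imwrite('pics/bb.png',cv2.resize(np.vstack([o,cv2.imread('pics/b6.png')]),(600,600)))
E
```

```text
9.025 [ 0.4925 -0.1125  0.0751] [-6.99 -2.64  9.57] [-0.429  1.336  0.059] 0.0395
top [[-0.12, 0.04], [-0.16, -0.27], [-0.34, -0.82], [0.26, -0.65]]
scene [[0.31, 0.25], [0.03, 0.26], [0.03, 0.65], [-0.34, 0.15]]
```

View pics/bb.png

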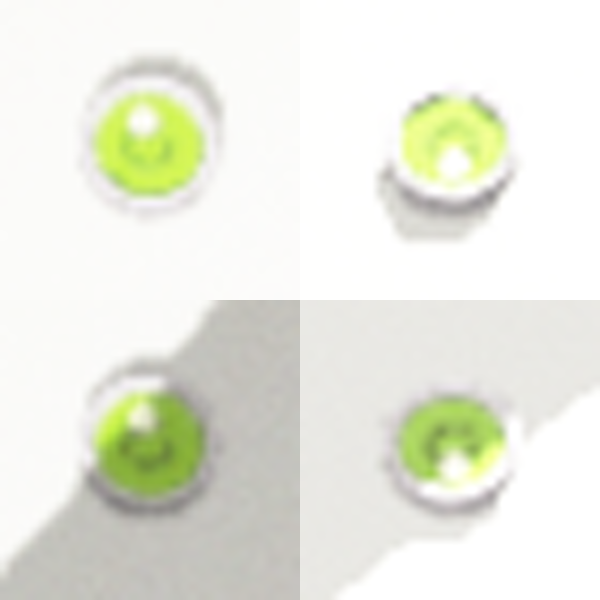

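The white bubble sits towards the back in both views, so the stirrer still leans. Continuing to ease the wedge in.

apply_moves:
  series: "0 0.15 0 0 0.3;0 0.3 0 0 0.3;0 0.45 0 0 0.3;0 0.6 0 0 0.3;0 0.75 0 0 0.3;0 0.9 0 0 0.3;0 1.05 0 0 0.3;0 1.2 0 0 0.3"

```text
t: 10.02
eef_pos: [0.5035, -0.1086, 0.0751]
orientation: [[-0.332, 0.943, -0.006], [0.943, 0.332, -0.002], [-0.0, -0.006, -1.0]]
wrist_force: [-8.4, -3.4, 9.2]
grip_width: 0.0393
```

```bash
python3 pl.py 7
```

```text
10.125 [ 0.5036 -0.1085  0.0751] [-7.96 -2.95  8.74] [-0.448  1.376 -0.045] 0.0392
top [[-0.29, -0.74], [-0.26, -0.26], [-0.09, -1.0], [0.13, -1.33]]
scene [[0.21, 0.45], [0.02, 0.87], [-0.04, 0.66], [-0.25, 0.17]]
```

View pics/b7.png

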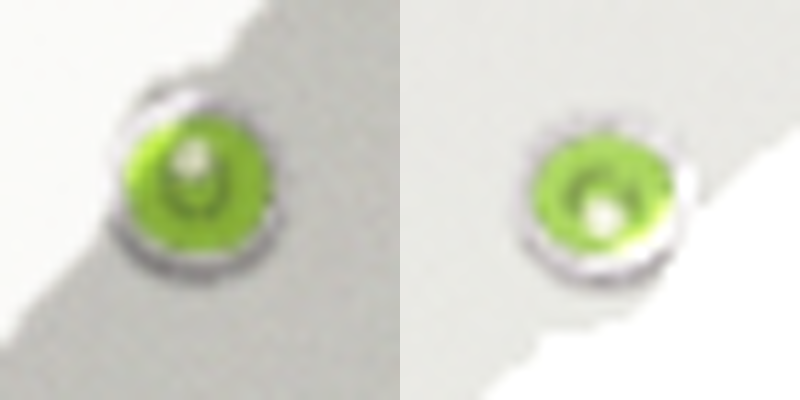

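apply_moves:
  series: "0 0.15 0 0 0.3;0 0.3 0 0 0.3;0 0.45 0 0 0.3;0 0.6 0 0 0.3;0 0.75 0 0 0.3;0 0.9 0 0 0.3;0 1.05 0 0 0.3;0 1.2 0 0 0.3"

```text
t: 11.12
eef_pos: [0.5148, -0.1046, 0.0751]
orientation: [[-0.332, 0.943, -0.006], [0.943, 0.332, -0.002], [-0.0, -0.006, -1.0]]
wrist_force: [-8.7, -2.6, 10.2]
grip_width: 0.0393
```

```bash
python3 pl.py 8; cat > bub.py <<'E'
import cv2,numpy as np,sys
for tag in sys.argv[1:]:
    r=[]
    for n,(x0,y0,x1,y1) in(('top',(305,128,336,159)),('scene',(294,240,325,271))):
        im=cv2.imread(f'pics/{n}{tag}.png')[y0:y1,x0:x1]
        im=cv2.resize(im,None,fx=8,fy=8,interpolation=cv2.INTER_CUBIC)
        h=cv2.cvtColor(im,cv2.COLOR_BGR2HSV);g=((h[...,0]>25)&(h[...,0]<50)&(h[...,1]>90)).astype(np.uint8)
        k,l,st,c=cv2.connectedComponentsWithStats(g);j=1+np.argmax(st[1:,4])
        hull=cv2.convexHull(np.argwhere(l==j)[:,::-1].copy());m=np.zeros_like(g);cv2.fillConvexPoly(m,hull,1)
        e=cv2.fitEllipse(hull)
        w=np.where(m>0,255-h[...,1].astype(float),0)
        me=cv2.erode(m,np.ones((13,13)));w=np.clip(w-np.percentile(w[me>0],50)-60,0,None)*(me>0)
        yy,xx=np.mgrid[:w.shape[0],:w.shape[1]];bx,by=(w*xx).sum()/w.sum(),(w*yy).sum()/w.sum()
        M=cv2.moments(m,True);r.append((n,round((bx-M['m10']/M['m00'])/8,2),round((by-M['m01']/M['m00'])/8,2),'ell',round(e[1][0]/8,1),round(e[1][1]/8,1)))
    print(tag,r)
E
python3 bub.py 0 4 5 6 7 8
```

```text
11.225 [ 0.515  -0.1045  0.0751] [-8.11 -2.28  9.31] [-0.408  1.387 -0.02 ] 0.0392
top [[-0.3, -0.83], [-0.45, -0.84], [-0.32, -2.23], [0.13, -1.51]]
scene [[0.24, 0.91], [0.0, 1.12], [-0.06, 0.43], [-0.18, 0.39]]
0 [('top', np.float64(-0.71), np.float64(-2.79), 'ell', 11.5, 12.2), ('scene', np.float64(0.27), np.float64(2.51), 'ell', 9.3, 11.7)]
4 [('top', np.float64(-0.74), np.float64(-2.83), 'ell', 11.7, 12.4), ('scene', np.float64(0.26), np.float64(2.53), 'ell', 9.3, 11.6)]
5 [('top', np.float64(-0.75), np.float64(-2.84), 'ell', 11.8, 12.3), ('scene', np.float64(0.45), np.float64(2.37), 'ell', 9.1, 11.8)]
6 [('top', np.float64(-0.78), np.float64(-2.93), 'ell', 11.7, 12.3), ('scene', np.float64(0.45), np.float64(2.58), 'ell', 9.2, 11.7)]
7 [('top', np.float64(-0.53), np.float64(-2.17), 'ell', 11.8, 12.5), ('scene', np.float64(0.19), np.float64(2.09), 'ell', 9.7, 11.7)]
8 [('top', np.float64(-0.62), np.float64(-1.53), 'ell', 11.5, 12.2), ('scene', np.float64(0.36), np.float64(1.42), 'ell', 9.8, 11.9)]
```

View pics/b8.png

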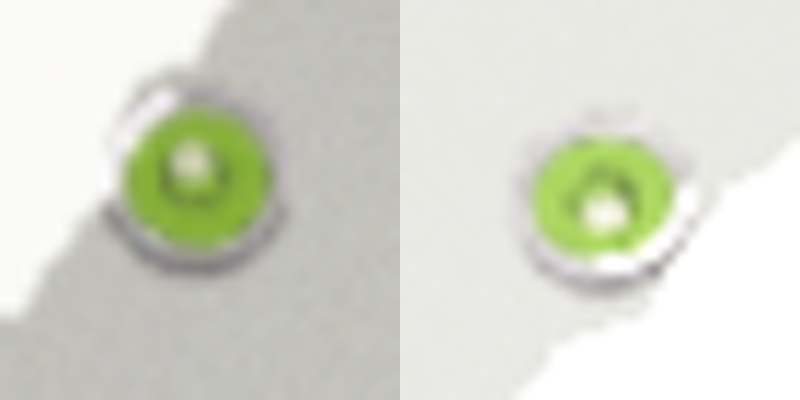

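apply_moves:
  series: "0 0.2 0 0 0.3;0 0.4 0 0 0.3;0 0.6 0 0 0.3;0 0.8 0 0 0.3;0 1.0 0 0 0.3;0 1.2 0 0 0.3;0 1.4 0 0 0.3;0 1.6 0 0 0.3"

```text
t: 12.22
eef_pos: [0.5299, -0.0993, 0.0751]
orientation: [[-0.332, 0.943, -0.006], [0.943, 0.332, -0.002], [-0.0, -0.006, -1.0]]
wrist_force: [-8.6, -2.6, 9.4]
grip_width: 0.0392
```

```bash
python3 pl.py 9; python3 bub.py 9
```

```text
12.325 [ 0.5302 -0.0992  0.0751] [-7.5  -2.01  8.74] [-0.381  1.332 -0.002] 0.0393
top [[-0.51, -1.56], [-0.54, -1.17], [-0.34, -2.46], [0.05, -2.27]]
scene [[0.38, 1.29], [0.1, 1.79], [-0.21, 0.42], [-0.17, 0.43]]
9 [('top', np.float64(-0.28), np.float64(-0.69), 'ell', 11.7, 12.5), ('scene', np.float64(0.18), np.float64(0.62), 'ell', 10.2, 11.8)]
```

View pics/b9.png

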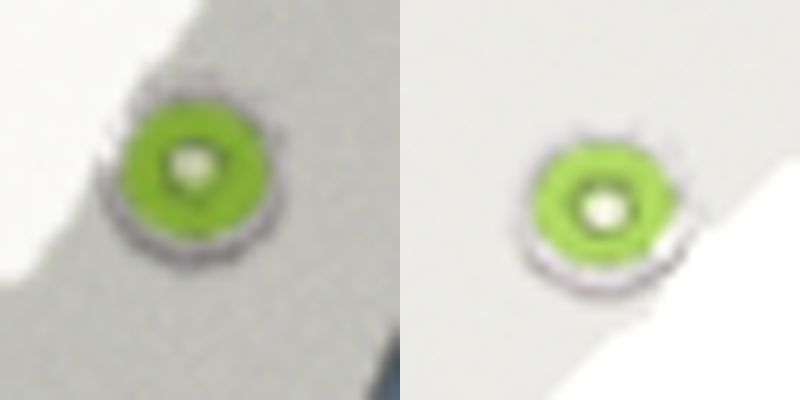

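About 12–13 mm of travel remain by both bubbles. Easing in 12 mm.

apply_moves:
  series: "0 0.2 0 0 0.3;0 0.4 0 0 0.3;0 0.6 0 0 0.3;0 0.8 0 0 0.3;0 1.0 0 0 0.3;0 1.1 0 0 0.3;0 1.2 0 0 0.3;0 1.2 0 0 0.3"

```text
t: 13.32
eef_pos: [0.5414, -0.0952, 0.0751]
orientation: [[-0.332, 0.943, -0.005], [0.943, 0.332, -0.002], [-0.0, -0.006, -1.0]]
wrist_force: [-8.2, -1.8, 8.8]
grip_width: 0.0392
```

```bash
python3 pl.py 10; python3 bub.py 10
```

```text
13.425 [ 0.5414 -0.0953  0.0751] [-7.85 -2.33  9.16] [-0.447  1.364  0.038] 0.0389
top [[-0.49, -1.75], [-0.77, -1.84], [-0.14, -2.78], [0.02, -2.49]]
scene [[0.32, 1.33], [0.09, 2.11], [-0.18, 0.61], [-0.12, 0.28]]
10 [('top', np.float64(-0.06), np.float64(0.33), 'ell', 11.7, 12.6), ('scene', np.float64(0.05), np.float64(-0.17), 'ell', 10.2, 11.9)]
```

View pics/b10.png

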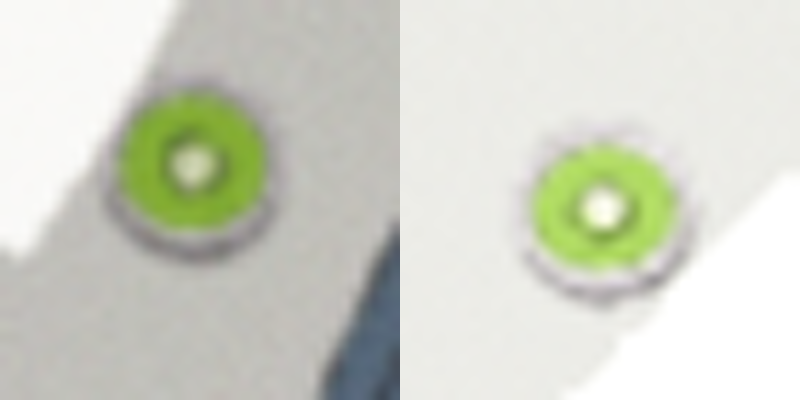

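```bash
cat > avg.py <<'E'
from h import *
import sys
tag=sys.argv[1];outs=[]
for n,(x0,y0) in(('top',(308,130)),('scene',(298,246))):
    A=np.mean([camera(n)[:,:,::-1].astype(np.float32) for _ in range(4)],0)
    cv2.imwrite(f'pics/{n}{tag}.png',np.clip(np.round(A),0,255).astype(np.uint8))
    outs.append(cv2.resize(np.clip(A[y0:y0+20,x0:x0+20],0,255).astype(np.uint8),(400,400),interpolation=cv2.INTER_CUBIC))
cv2.imwrite(f'pics/a{tag}.png',np.hstack(outs))
s=get_state();print(s['t'],s['eef_pos'].round(4),s['wrist_force'].round(2),round(s['grip_width'],4))
E
python3 avg.py 11; python3 bub.py 11
```

```text
13.825 [ 0.5413 -0.0953  0.0751] [-7.32 -2.84  8.56] 0.0394
11 [('top', np.float64(-0.02), np.float64(0.39), 'ell', 11.7, 12.6), ('scene', np.float64(0.04), np.float64(-0.17), 'ell', 10.1, 12.0)]
```

View pics/a11.png

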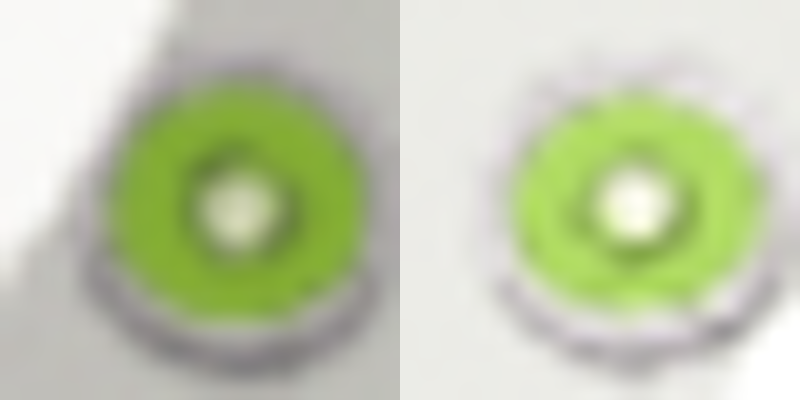

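Both bubbles read about 0.3 px past centre, so the front is slightly high. I'll draw the wedge back a few mm.

apply_moves:
  series: "0 -0.2 0 0 0.3;0 -0.4 0 0 0.3;0 -0.6 0 0 0.3;0 -0.6 0 0 0.3;0 -0.6 0 0 0.3"

```text
t: 14.45
eef_pos: [0.5385, -0.0963, 0.0751]
orientation: [[-0.333, 0.943, 0.001], [0.943, 0.333, 0.0], [-0.0, 0.001, -1.0]]
wrist_force: [4.3, 0.7, 1.8]
grip_width: 0.0394
```

```bash
python3 avg.py 12; python3 bub.py 12
```

```text
14.85 [ 0.5381 -0.0964  0.0751] [3.1  1.48 2.62] 0.0392
12 [('top', np.float64(0.05), np.float64(0.32), 'ell', 11.6, 12.6), ('scene', np.float64(-0.01), np.float64(0.08), 'ell', 10.2, 11.8)]
```

View pics/a12.png

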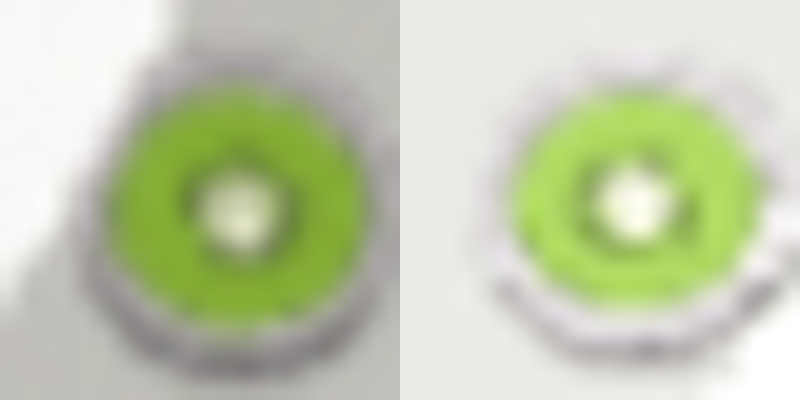

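apply_moves:
  series: "0 -0.1 0 0 0.3;0 -0.2 0 0 0.3;0 -0.2 0 0 0.3"

```text
t: 15.22
eef_pos: [0.5359, -0.0971, 0.0751]
orientation: [[-0.333, 0.943, 0.0], [0.943, 0.333, -0.0], [-0.0, 0.0, -1.0]]
wrist_force: [4.2, 1.7, 3.1]
grip_width: 0.0394
```

```bash
python3 avg.py 13; python3 bub.py 13
```

```text
15.625 [ 0.536  -0.0971  0.0751] [3.3  1.51 5.08] 0.0391
13 [('top', np.float64(-0.07), np.float64(0.01), 'ell', 11.6, 12.5), ('scene', np.float64(0.01), np.float64(0.07), 'ell', 10.2, 11.8)]
```

View pics/a13.png

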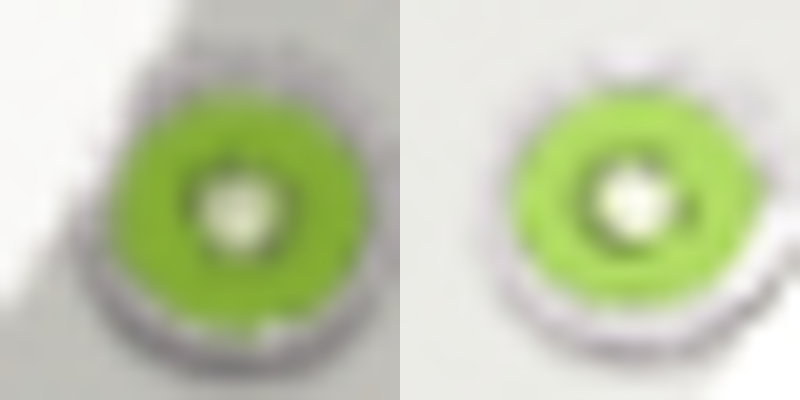

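The bubble is centred in the ring in both views. Releasing.

apply_moves:
  series: "0 0 0 0 0.5;0 0 0 0 0.6;0 0 0 0 0.8;0 0 0 0 0.8;0 0 0 0 0.8;0 0 0 0 0.8"

```text
t: 16.38
eef_pos: [0.536, -0.0971, 0.0749]
orientation: [[-0.333, 0.943, -0.0], [0.943, 0.333, -0.0], [-0.0, -0.0, -1.0]]
wrist_force: [0.7, -0.3, -0.4]
grip_width: 0.0681
```

```bash
python3 avg.py 14; python3 bub.py 14
```

```text
16.775 [ 0.536  -0.0971  0.0749] [-0.34  0.66  0.61] 0.0685
14 [('top', np.float64(-0.18), np.float64(-0.12), 'ell', 11.6, 12.5), ('scene', np.float64(0.04), np.float64(0.03), 'ell', 10.3, 11.7)]
```

View pics/a14.png

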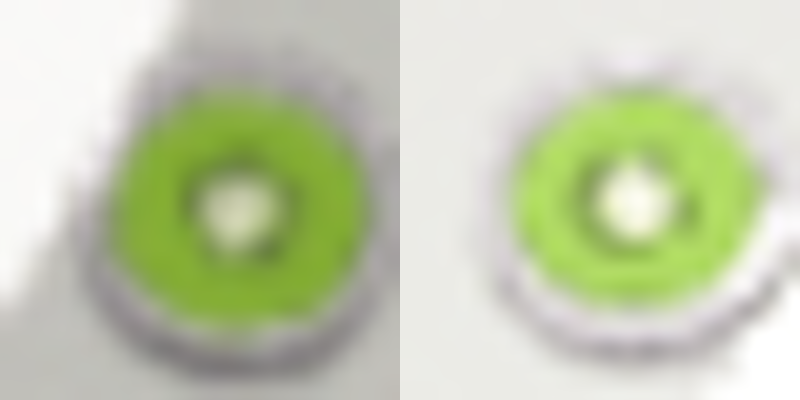

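apply_moves:
  series: "0 0 -1 0 0.8;0 0 -3 0 0.8;0 0 -6 0 0.8;0 -3 -10 0 0.8;0 -8 -15 0 0.8;0 -14 -20 0 0.8;0 -20 -20 0 0.8;0 -20 -20 0 0.8"

```text
t: 17.77
eef_pos: [0.3458, -0.1644, 0.2775]
orientation: [[-0.33, 0.944, 0.003], [0.944, 0.33, -0.003], [-0.004, 0.002, -1.0]]
wrist_force: [0.9, 0.0, -0.3]
grip_width: 0.0682
```

```bash
python3 avg.py 15; python3 bub.py 15; python3 - <<'E'
import cv2,numpy as np
a=cv2.imread('pics/top15.png')[95:245,280:430];b=cv2.imread('pics/scene15.png')[160:310,220:370]
cv2.imwrite('pics/v15.png',np.hstack([cv2.resize(x,(400,400),interpolation=cv2.INTER_CUBIC) for x in(a,b)]))
E
```

```text
18.175 [ 0.348  -0.1632  0.2741] [-0.07  0.31  0.14] 0.0684
15 [('top', np.float64(-0.24), np.float64(-0.04), 'ell', 11.3, 12.7), ('scene', np.float64(0.02), np.float64(0.13), 'ell', 10.0, 11.7)]
```

View pics/v15.png

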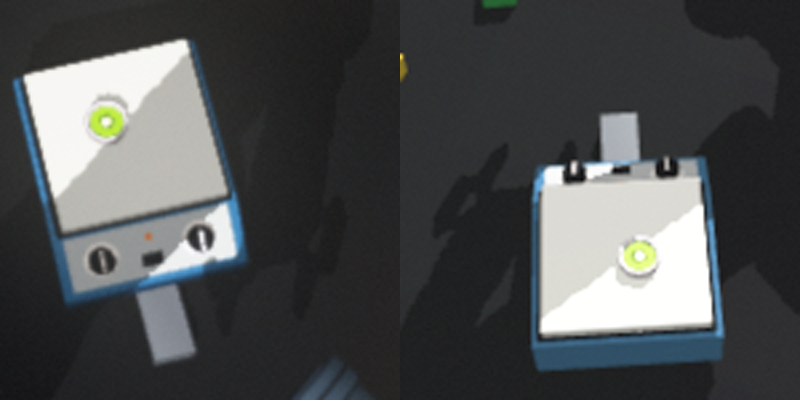

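View pics/a15.png

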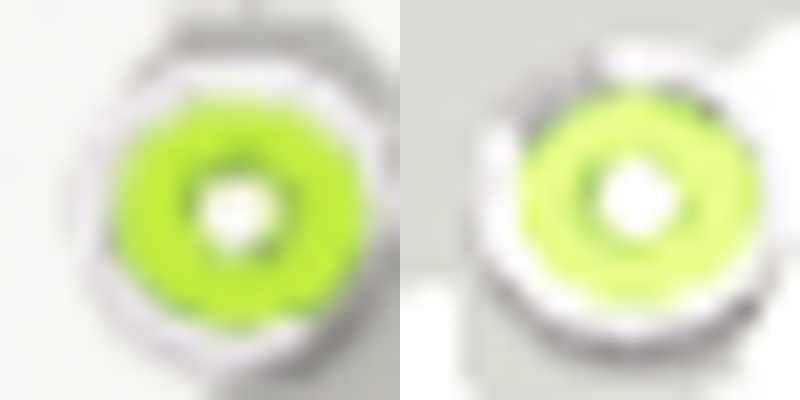

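The bubble sits in the ring in both views. The wedge lies square under the middle of the edge, with its heel clear and the arm away. Handing in.

```bash
python3 -c "
from bench import *
print(job_done()); print(get_state()['t'])"
```

```text
the job is handed in; nothing more can be done
None
the job is handed in; nothing more can be done
```

I slid the grey wedge thin end first under the middle of the stirrer's low front edge, eased it in until the spirit level read centred, then released it and backed the arm away. I handed in at about 18 s of the 48 s; no verdict was reported.

**Getting it level:** going in, the bubble first read about 0.3 px past centre, meaning the front was slightly high. I drew the wedge back about 5–6 mm while still holding it, and the bubble came to the centre.

**Last checks, after release with the arm clear:**
- **Level:** along the lean the bubble was within about 0.15 px of centre in both cameras. I estimate that as about 0.002 rad, against the 0.007 limit.
- **Disagreement:** sideways, the top camera still read -0.24 px and the scene camera 0.02 px. By my estimate that is a roll of 0.0045 rad at most, within the limit.
- **Position:** by eye in both views, the wedge lies square under the middle of the edge.
- **Disturbance:** at the last plate fit, before I drew the wedge back, the plate's corners had moved less than 3 px, most of it the lift itself. I saw no sign of the stirrer sliding. The spirit level had not visibly moved on the plate, and the arm never went near the jar or the bottles.
- **Force:** I saw no more than about 13 N at the wrist.

**Not measured:** the wedge-to-stirrer contact force and the stirrer's initial lean. The cameras gave lean angles from 1° to 3.7°, so I relied on the bubble for levelling.

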